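# Empty the spool hopper into a bin through its slide gate

### The job

Put the empty blue bin on the bench squarely under the outlet of the green spool hopper, its black handle sticking out at the front, towards you. Then pull the hopper's red-handled slide gate open so that both wire spools drop into the bin, and push the gate back in past its spring catch until it is fully home. Leave the bin with both spools standing where it is under the hopper, and do not disturb the white bottle or the roll of masking tape.

Things in the scene. Friction and masses are not known exactly. Their poses are not given: they have to be found in the camera images.
- hopper: Green hopper, fixed; rim 164 (x) x 85 (y) mm, top at z 0.239. Origin on the bench under the outlet's centre; x to its back, y to its left, z up. Outlet 106 (x) x 70 (y) mm. Rear post (front face x +0.100, 100 mm wide, foot from x +0.095); else open below z 0.109. Rim front x -0.082. Catch housing on the left: to y 0.072, z 0.162.
- outlet (a point): Centre of the hopper's outlet, at the underside of the closed gate: z = 0.115 over the hopper's origin.
- gate (a joint): Slide gate (m): 0 fully shut, 0.085 fully open (end stops). Opening moves it level along the hopper's +y (to its left). Friction about 2 N. A spring ball catch holds it shut: some 6 to 10 N to pull it off over the first 8 mm; on closing it resists as much from 0.016 to 0.008, then snaps the gate home to 0. The spools drop at some 0.065 or more.
- gate_handle (a point): Grip point of the red gate handle, moving with the gate: upright block 18 (hopper x) x 36 (hopper y) x 55 mm (z 0.115 to 0.170), flat faces across hopper x. The point is central in x and y, 18 mm below the top: at (0, 0.138, 0.152) in the hopper's frame when shut. Axes as the hopper's.
- bin: Loose blue open bin, 0.35 kg: 148 (x) x 112 (y) x 51 mm, walls 4 mm, floor 9 mm, rim lip 2 mm further out all round. Origin: centre of its underside; x points from the handle to the back, z up.
- bin_handle (a point): Grip point of the black handle at the bin's front, fixed to the bin: upright block 40 (bin x) x 18 (bin y) x 54 mm (z 0.006 to 0.060). The point is central in x and y, 18 mm below the top: at (-0.150, 0, 0.042) in the bin's frame. Axes as the bin's.
- spool_front_mid (a point): Centre of a full copper wire spool with black flanges, 48 mm diameter, 42 mm high, 0.17 kg; at first it stands upright on the gate in the front half of the hopper's throat.
- spool_back_mid (a point): Centre of the second, equal spool, in the back half of the throat.
- bottle: Bystander: white plastic bottle with a red nozzle, 42 mm diameter, 114 mm high, standing loose at the far left. Origin at the centre of its underside.
- masking: Bystander: roll of masking tape lying flat, 72 mm diameter, 18 mm high, loose, near right. Origin at the centre of its underside.

How it is judged:
By the outcome, as a careful person would: the job done as asked, in the order asked, and still so for the second after the job is handed in, with the robot touching nothing.
It also fails if it takes over 54 s, if anything falls off the work surface, if the arm or the gripper's body presses on something with over 40 N, if the wrist force passes 120 N, or if a joint passes its speed limit or range.

### The arm

A 6-joint arm with a two-finger parallel gripper is mounted at the origin on a cart in front of the work surface, level with it; the furniture and walls round the work are solid. World frame = base frame: x ahead of the robot, y to its left, z up, the work surface at z = 0. Lengths are in m, angles in degrees, forces in N, time in s.
With the tool pointing down it reaches from about 0.35 to 0.875 m from the base axis. Payload 15.5 kg.
Tool frame: the origin (TCP) lies midway between the tips of the shut fingers; the grasp point (between the pads) lies arm.grip_depth behind it (arm.grip_depth is the distance from the TCP to the grasp point, in m); z points along the fingers, y is the line along which they close (so a half turn about z gives the same grasp; the last joint's range is limited). The gripper opens to 85 mm and grips with 20 to 120 N. Pads are 22 mm wide; open, the fingers measure 114 mm over their backs; the gripper's body (76 mm by 85 mm) begins 54 mm behind the grasp point. The pads swing forward as they close: fully open they stand 13 mm farther back than shut.
Start: joints at [-78.409, 28.281, 77.091, -0, 74.628, -5.472], TCP at [0.183, -0.597, 0.195] pointing down, gripper open.
Joint ranges: [-166.48, 166.48], [-47.26, 123.95], [12.59, 153.08], [-70.14, 250.14], [6.76, 159.57], [-176.63, 176.63]. Speed limits (degrees/s): [108.29, 108.29, 147.25, 172.46, 172.46, 172.46].

### API

Orientations are given as [roll, pitch, yaw] about the fixed x, y, z axes, in that order (R = Rz(yaw) Ry(pitch) Rx(roll)).
In Python, from rig import telemetry, imaging, job, arm gives the robot as it stands.
- The arm moves only by the tool move_arm, never from a script. Its argument "plan" is a list that holds one entry, the list of rows, each a list of 6 numbers: the shift along the tool's x, y, z scaled (see below), then the turn, a rotation vector about the tool's x, y, z scaled (see below). In form: [[[tx, ty, tz, rx, ry, rz], ...]]. A call has 1 to 20 rows; each row shifts and turns the commanded pose from where the row before left it, along the tool's axes as they then stand; what a row does not reach is not made up. The controller multiplies each number of a shift by 0.08 m and each number of a turn by 180 degrees. A row lasts 1/8 s, in which the tool goes at most 62.5 mm and 10.7 degrees, less where a joint would pass 70% of its speed; a pose out of reach is approached as far as the arm can. A call with a number of a shift or a turn outside -1 to 1 is refused whole. A call with a gripper value outside its range is refused whole. "grip" is the closure, from 0 (fully open) to 1 (shut), set as the call begins (left out, the last holds). The fingers move at their own pace and stop on an object; the grip force is fixed at half the most. Time passes only in rows, so rows that do not move let the fingers close. It gives the time, the measured TCP pose, the force, the opening and the grip force at its end, in the units of the state.
- telemetry.get_obs(): the state, without advancing time (a new reading comes with each control period).
- imaging.capture(name): name is "scene" or "side" or "wrist"; returns a dict with "color" (384x512x3 uint8, red, green, blue), "range_z" (384x512 float32, m along the optical axis (not along the pixel's ray), 0 where there is no reading), "camera_matrix" (3x3 intrinsics, pixels), "distortion" ([k1, k2, p1, p2, k3] as OpenCV has them; the pictures are not rectified), "xyz" and "attitude" of the camera in the world. Camera axes: x right, y down, z forward; pixel columns grow to the right and rows downward; lengths in m; the calibration is good to about 2 mm. A picture is of the moment at which its call begins.
- job.sign_off(): hands the job in; it is judged then, once.
The state is a dict: "t": time; "qpos": joint angles; "dq": joint speeds; "tau": joint torques, N m; "position": TCP position; "tool_rot": TCP orientation; "force": force on the tool from outside, world axes, zero at the start; "moment": the same for the moment, N m; "finger_gap": finger opening in m; "finger_force": force on a finger pad.
Only numpy, scipy, OpenCV 4.12 (cv2) and the standard library are available. Lean on these libraries where they do the work, as an engineer would, in place of code of your own. Each camera call takes 0.05 s, during which the arm holds its last target. There are 200 camera calls.

## Working session

There is one attempt and no reset: what is moved stays moved. The work goes in short steps, Python scripts to look and compute and a tool call to move; the robot and the scene stay as the last step left them, time stands still between calls to the robot, and variables do not carry over. Pictures are saved under pics/ and viewed, at most 10 in all, crops included, and the job is handed in when it is done.

Besides the shell and the picture viewer there is one more tool, called after "Call:" as name(argument=value, ...), one argument or row to a line, values as JSON. move_arm: Moves the arm, as the interface text tells. Its arguments: {"type":"object","properties":{"plan":{"type":"array","items":{"type":"array","items":{"type":"array","items":{"type":"number","minimum":-1,"maximum":1}}}},"grip":{"type":"number"}},"required":["plan"]}

```bash
ls; mkdir -p pics
python3 - <<'E'
from rig import telemetry, imaging, job, arm
import cv2,numpy as np
print(telemetry.get_obs()); print([ (a,getattr(arm,a)) for a in dir(arm) if a[0]!='_'])
ims=[]
for n in("scene","side"):
    c=imaging.capture(n); np.savez(n+'0.npz',**c); print(n,c['camera_matrix'],c['distortion'],c['xyz'],c['attitude'],(c['range_z']>0).mean())
    cv2.imwrite(f'pics/{n}0.png',c['color'][:,:,::-1])
E
```

```text
pics
{'t': 0.0, 'qpos': array([-7.84114528e+01,  2.83147136e+01,  7.71252392e+01,  3.65680056e-04,
        7.46266495e+01, -5.47144968e+00]), 'dq': array([-0.05283371, -0.07780281,  0.11592468, -0.02993868, -0.05728108,
       -0.04729054]), 'tau': array([-4.90997973e-04, -8.82162666e+01, -3.83875144e+01,  3.06309039e-05,
        1.02606622e-02,  6.50480331e-06]), 'position': array([ 0.18329136, -0.59713014,  0.1947133 ]), 'tool_rot': array([-1.79933735e+02, -6.70139603e-03,  1.70598959e+01]), 'force': array([ 0.66208297, -0.81358232,  0.41388475]), 'moment': array([0.00646919, 0.0256941 , 0.0146977 ]), 'finger_force': 0.0, 'finger_gap': 0.08509334087651216}
[('MotionError', <class 'rig.MotionError'>), ('grip_depth', 0.0187)]
scene [[497.70005386   0.         249.99007665]
 [  0.         497.70005386 190.79398705]
 [  0.           0.           1.        ]] [-0.10747892  0.          0.          0.          0.        ] [0.01867752 0.59357077 0.7287042 ] [-124.32329184    0.43287138 -144.51393861] 0.9958648681640625
side [[428.0078615    0.         259.71890301]
 [  0.         428.0078615  195.91830666]
 [  0.           0.           1.        ]] [-0.11581629  0.          0.          0.          0.        ] [0.27425517 0.68579342 0.50628481] [-113.80346795    0.17658674 -162.47444828] 0.9830271402994791
```

View pics/scene0.png

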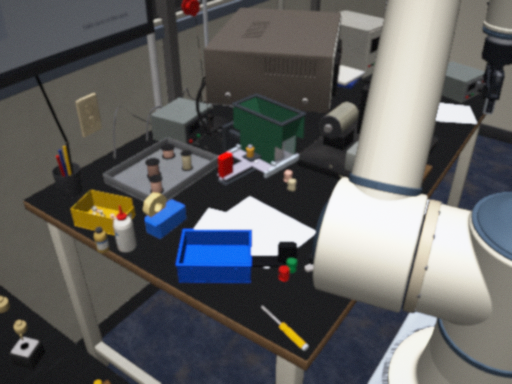

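View pics/side0.png

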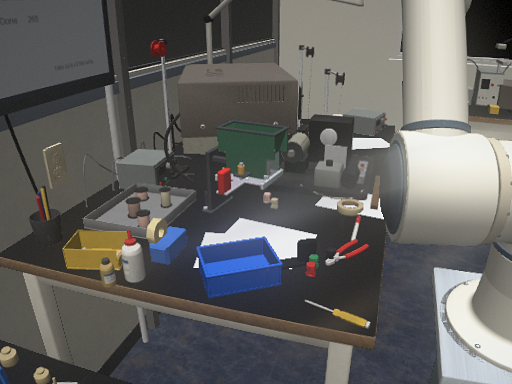

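```bash
cat > h.py <<'E'
import numpy as np, cv2
from scipy.spatial.transform import Rotation as R
def cloud(c):
    h,w=c['range_z'].shape
    u,v=np.meshgrid(np.arange(w),np.arange(h))
    p=cv2.undistortPoints(np.stack([u,v],-1).reshape(-1,1,2).astype(float),c['camera_matrix'],c['distortion']).reshape(h,w,2)
    z=c['range_z'][...,None]
    P=np.concatenate([p*z,z],-1)@R.from_euler('xyz',c['attitude'],degrees=True).as_matrix().T+c['xyz']
    P[c['range_z']==0]=np.nan
    return P
def hsv(c): return cv2.cvtColor(np.ascontiguousarray(c['color']),cv2.COLOR_RGB2HSV)
def mask(c,lo,hi): return cv2.inRange(hsv(c),lo,hi)>0
def rect(p):
    r=cv2.minAreaRect(p[:,:2].astype(np.float32)*1000); return r, cv2.boxPoints(r).round(1).tolist()
E
python3 - <<'E'
from h import *
for n in('scene','side'):
    c=dict(np.load(n+'0.npz'));P=cloud(c);H=hsv(c)
    for nm,lo,hi,zr in [('bin',(105,150,60),(125,255,255),(.042,.06)),('green',(60,80,20),(90,255,255),(.225,.25)),('red',(0,180,90),(5,255,255),(.12,.18)),('redtop',(0,150,60),(6,255,255),(.162,.18))]:
        m=mask(c,lo,hi)&(P[...,2]>zr[0])&(P[...,2]<zr[1])
        l,lab,st,_=cv2.connectedComponentsWithStats(m.astype(np.uint8))
        for k in np.argsort(-st[1:,4])[:3]+1:
            if st[k,4]<15: continue
            p=P[lab==k]; print(n,nm,st[k],p.mean(0).round(3),np.percentile(p[:,2],[5,50,95]).round(3),rect(p))
    print('bench z',np.nanmedian(P[300:310,300:305,2]))
c=dict(np.load('side0.npz'));P=cloud(c)
for u,v in[(308,240),(349,206),(349,200),(130,243),(302,250)]: print(u,v,P[v,u].round(3),c['color'][v,u])
E
```

```text
scene bin [176 229  75  40 716] [0.542 0.004 0.048] [0.043 0.049 0.052] (((541.0293579101562, -3.454498291015625), (149.66552734375, 117.45732879638672), 34.2670783996582), [[446.1000061035156, 2.9000000953674316], [512.2999877929688, -94.0999984741211], [635.9000244140625, -9.899999618530273], [569.7999877929688, 87.19999694824219]])
scene bin [145 199  40  26 354] [ 0.715 -0.039  0.044] [0.042 0.044 0.046] (((717.5869750976562, -38.99810028076172), (94.61234283447266, 49.35432434082031), 89.81672668457031), [[692.7999877929688, -86.19999694824219], [742.0999755859375, -86.4000015258789], [742.4000244140625, 8.199999809265137], [693.0999755859375, 8.399999618530273]])
scene green [240  97  57  19 192] [ 0.626 -0.322  0.229] [0.225 0.229 0.234] (((610.6437377929688, -306.17401123046875), (56.367095947265625, 134.93226623535156), 84.19756317138672), [[540.7000122070312, -327.3999938964844], [674.9000244140625, -341.0], [680.5999755859375, -285.0], [546.4000244140625, -271.29998779296875]])
scene green [234 107  53  22 126] [ 0.599 -0.252  0.228] [0.225 0.228 0.232] (((607.609619140625
[... 2758 characters left out ...]
22], [627.7999877929688, -170.89999389648438], [634.7000122070312, -139.89999389648438], [622.5, -137.10000610351562]])
side redtop [218 168  12   9  68] [ 0.626 -0.15   0.168] [0.163 0.169 0.171] (((626.7760620117188, -153.10577392578125), (34.34013366699219, 15.1851806640625), 80.27994537353516), [[616.4000244140625, -168.6999969482422], [631.4000244140625, -171.3000030517578], [637.2000122070312, -137.5], [622.2000122070312, -134.89999389648438]])
bench z 0.0007502188431391943
308 240 [ 0.414 -0.089  0.061] [55 56 58]
349 206 [ 0.361 -0.403  0.006] [234 236 239]
349 200 [ 0.364 -0.414  0.019] [167 152 127]
130 243 [0.736 0.074 0.087] [148  52  47]
302 250 [ 0.424 -0.077  0.042] [52 51 57]
```

Run:
```python
from h import *
from rig import imaging
w=imaging.capture('wrist'); np.savez('w0.npz',**w); print(w['xyz'],w['attitude'],w['camera_matrix'][0,0])
tiles=[]
for n,(u,v) in(('scene',(215,85)),('side',(195,110))):
    c=dict(np.load(n+'0.npz'));tiles.append(cv2.resize(c['color'][v:v+110,u:u+100,::-1],None,fx=4,fy=4,interpolation=cv2.INTER_CUBIC))
cv2.imwrite('pics/crop.png',np.hstack(tiles))
# obstacles: occupied 1cm cells, near path
c=dict(np.load('side0.npz'));P=cloud(c).reshape(-1,3);C=c['color'].reshape(-1,3)
s=dict(np.load('scene0.npz'));P=np.vstack([P,cloud(s).reshape(-1,3)])
ok=(P[:,0]>.26)&(P[:,0]<.8)&(P[:,1]>-.5)&(P[:,1]<.16)&(P[:,2]>.006)&(P[:,2]<.3)
p=P[ok];ij=np.floor((p[:,:2]-[.26,-.5])/.02).astype(int);G=np.zeros((27,33))
np.maximum.at(G,(ij[:,0],ij[:,1]),p[:,2]*100)
for i in range(27)[::-1]: print('%.2f'%(.26+.02*i),' '.join('%2d'%g if g else ' .' for g in G[i][::-1]))
```

```text
[ 0.24888992 -0.57731059  0.37429845] [ 1.64247442e+02  6.46039767e-02 -7.29444627e+01] 314.86279284555076
0.78  .  1  6  6  .  5  2  .  .  .  .  .  .  3  3  3  3  3  3  3  3  3  3  3 29 29  .  .  .  .  .  .  .
0.76  .  4  6  6  7  .  .  .  .  .  .  .  .  .  .  .  .  .  .  .  .  .  .  . 29 29  .  .  .  .  .  .  .
0.74  .  .  .  7 11  8  .  6  8  9  8  4  4  .  .  .  .  .  .  .  .  .  .  .  . 29 29  .  .  .  .  .  .
0.72  .  .  .  7 11  9  .  6  8  8  8  4  4  .  .  .  .  .  .  .  1 17  .  .  . 29 29  .  .  .  .  .  .
0.70  .  .  .  .  6  .  .  4  4  4  4  4  4  .  .  .  .  .  .  . 16 17 17 17 15  0 29 28  .  .  .  .  .
0.68  .  .  .  .  .  .  .  4  4  4  4  4  4  .  .  .  .  .  . 12 12 23 23 23 23 11 29 29  .  .  .  .  .
0.66  .  .  .  .  .  .  .  .  .  .  .  .  0  0  0  0  .  .  . 12 23 23 23 23 23 23 27 29 29  .  .  .  .
0.64  .  .  .  .  .  .  .  .  .  .  .  .  0  0  1 15  .  .  . 12 23 23  .  . 23 23  . 29 29  .  .  .  .
0.62  .  .  .  .  .  .  .  5  5  .  .  .  0  0 16 17 17 12 13 15 23 23  .  . 23  .  . 29 29 29  .  .  2
0.60  .  .  .  .  .  .  5  5  5  5  .  .  0  0 12 16 17 1
[... 1114 characters left out ...]
.  .  2  3  3  5  .  .  .  .  .  .  .  .  .  .  .  .  .  2  2  2  1  2  7  7
0.36  .  .  .  .  .  1  .  .  .  .  .  .  1  3  2  0  .  .  .  .  .  .  .  .  .  2  2  0  2  1  6  8  7
0.34  .  .  .  .  0  1  .  .  .  .  .  .  .  2  1  1  1  1  .  .  .  .  .  .  .  1  2  0  2  2  2  7  7
0.32  .  .  .  .  1  1  .  .  .  .  .  .  .  .  1  1  1  1  1  1  1  1  1  1  1  1  2  2  2  1  2  3  3
0.30  .  .  .  .  1  .  .  .  .  .  .  .  .  .  .  1  1  1  1  .  .  .  .  .  .  0  0  1  2  2  2  2  2
0.28  .  .  .  1  1  . 28  .  .  .  .  .  .  .  .  .  .  1  .  .  .  .  .  .  .  0  0  1  2  2  2  2  1
0.26  .  . 28 29 29 29 29  . 29 28  .  .  .  .  .  .  .  .  .  .  .  .  .  .  .  0  0  0  0  .  .  .  .
```

View pics/crop.png

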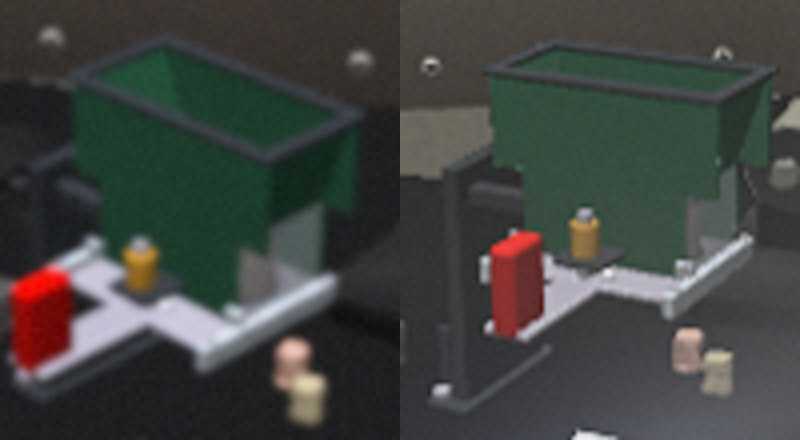

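```bash
cat >> h.py <<'E'
def ray(c,uv,z):
    p=cv2.undistortPoints(np.array(uv,float).reshape(-1,1,2),c['camera_matrix'],c['distortion']).reshape(-1,2)
    d=np.c_[p,np.ones(len(p))]@R.from_euler('xyz',c['attitude'],degrees=True).as_matrix().T
    return c['xyz']+d*((z-c['xyz'][2])/d[:,2:])
def fit2(M,Q):
    a=M-M.mean(0);b=Q-Q.mean(0);y=np.arctan2((a[:,0]*b[:,1]-a[:,1]*b[:,0]).sum(),(a*b).sum())
    Rm=np.array([[np.cos(y),-np.sin(y)],[np.sin(y),np.cos(y)]]);t=Q.mean(0)-Rm@M.mean(0)
    return t,np.degrees(y),(Q-t-M@Rm.T)
E
python3 - <<'E'
from h import *
s=dict(np.load('scene0.npz'));d=dict(np.load('side0.npz'))
M=np.array([[.082,.0425],[-.082,.0425],[-.082,-.0425],[.082,-.0425]])
A=(np.array([[72,77],[268,160],[362,112],[165,38]])+.5)/4-.5+[215,85]
B=(np.array([[90,72],[323,98],[375,70],[155,43]])+.5)/4-.5+[195,110]
for c,U in((s,A),(d,B)):
    Q=ray(c,U,.239)[:,:2]; print(fit2(M,Q))
print('plugs',ray(s,[[288,178],[292,187]],.0).round(3), ray(d,[[267,200],[275,206]],0).round(3))
# gate-handle top by mask rays: red top face depth-based
for c in(s,d):
    P=cloud(c);m=mask(c,(0,150,60),(6,255,255))&(P[...,2]>.115)&(P[...,2]<.18)&(abs(P[...,0]-.626)<.04)&(abs(P[...,1]+.153)<.04)
    v,u=np.where(m);print('red px',u.min(),u.max(),v.min(),v.max())
    # bin rim outer: hull of rays at z=.051 of blue
    mb=mask(c,(105,130,50),(125,255,255))&(abs(P[...,0]-.54)<.13)&(abs(P[...,1]+.003)<.11)&(P[...,2]>.046)
    v,u=np.where(mb);q=ray(c,np.c_[u,v],.051);print('bin',rect(q))
    mk=(P[...,2]>.045)&(P[...,2]<.068)&(np.hypot(P[...,0]-.4165,P[...,1]+.0875)<.035)
    p=P[mk];t=p[p[:,2]>.056];print('bh',len(t),p.mean(0).round(4),rect(t))
E
```

```text
(array([ 0.60016492, -0.28784916]), np.float64(-8.841634943256016), array([[-0.00512738, -0.00234166],
       [ 0.00392846, -0.00177682],
       [ 0.00556422,  0.00058957],
       [-0.0043653 ,  0.00352892]]))
(array([ 0.59906988, -0.28501274]), np.float64(-8.099430923803313), array([[-0.00482375, -0.00079133],
       [ 0.00550194, -0.0079707 ],
       [ 0.00415887,  0.00559809],
       [-0.00483706,  0.00316394]]))
plugs [[ 0.594 -0.381  0.   ]
 [ 0.563 -0.35   0.   ]] [[ 0.593 -0.387  0.   ]
 [ 0.56  -0.354  0.   ]]
red px 218 232 153 176
bin (((538.9918212890625, -1.7080230712890625), (149.6216278076172, 117.72183227539062), 34.56890106201172), [[444.0, 4.300000190734863], [510.79998779296875, -92.5999984741211], [634.0, -7.699999809265137], [567.2000122070312, 89.19999694824219]])
bh 109 [ 0.4162 -0.0855  0.0551] (((417.6919860839844, -89.15962219238281), (37.278263092041016, 19.32729148864746), 33.527687072753906), [[396.79998779296875, -91.4000015258789], [407.5, -107.5], [438.6000061035156, -86.9000015258789], [427.8999938964844, -70.80000305175781]])
red px 218 230 168 193
bin (((539.7240600585938, -2.216644287109375), (150.89083862304688, 123.58025360107422), 35.043357849121094), [[442.5, 5.099999904632568], [513.4000244140625, -96.0999984741211], [637.0, -9.5], [566.0, 91.69999694824219]])
bh 96 [ 0.4166 -0.0841  0.0553] (((416.6313781738281, -88.52546691894531), (39.596927642822266, 18.149662017822266), 32.025997161865234), [[395.0, -91.30000305175781], [404.70001220703125, -106.69999694824219], [438.20001220703125, -85.69999694824219], [428.6000061035156, -70.30000305175781]])
```

Run:
```python
from h import *
M=np.array([[.082,.0425],[-.082,.0425],[-.082,-.0425],[.082,-.0425]])
for n in('scene','side'):
    c=dict(np.load(n+'0.npz'));P=cloud(c)
    t,y=np.array([.60,-.287]),np.radians(-8.5);Rm=np.array([[np.cos(y),-np.sin(y)],[np.sin(y),np.cos(y)]])
    L=(P[...,:2]-t)@Rm
    top=(P[...,2]>.232)&(P[...,2]<.25)&(abs(L[...,0])<.11)&(abs(L[...,1])<.07)
    p=P[top];print(n,top.sum(),np.percentile(p[:,2],[5,50,95]),rect(p))
    v,u=np.where(top);q=ray(c,np.c_[u,v],.239);print('rays',rect(q))
    plug=(P[...,2]>.006)&(P[...,2]<.06)&(np.hypot(P[...,0]-.575,P[...,1]+.365)<.05)
    l,lab,st,_=cv2.connectedComponentsWithStats(plug.astype(np.uint8))
    for k in range(1,l):
        if st[k,4]>8:p=P[lab==k];print('plug',st[k],p.min(0).round(3),p.max(0).round(3),np.median(p,0).round(3),'L',np.percentile(L[lab==k],[5,95],axis=0).round(3))
    # gate handle red: local coords
    r=mask(c,(0,150,60),(6,255,255))&(P[...,2]>.115)&(P[...,2]<.18)&(np.hypot(P[...,0]-.626,P[...,1]+.153)<.05)
    print('red L',np.percentile(L[r],[2,50,98],axis=0).round(4),np.percentile(P[r][:,2],[2,98]))
    # left face of hopper
    g=mask(c,(55,60,15),(95,255,255))&(L[...,1]>.0)&(abs(L[...,0])<.08)&(P[...,2]>.18)
    p=P[g&(L[...,1]>.03)];A=np.c_[p[:,0],p[:,2],np.ones(len(p))];s=np.linalg.lstsq(A,p[:,1],rcond=None)[0];print('left face',len(p),np.degrees(np.arctan(s[0])),s,'y at x=.6,z=.239',s@[.6,.239,1])
```

```text
scene 523 [0.232934   0.23674467 0.23935738] (((603.30615234375, -291.31378173828125), (86.88970184326172, 165.48162841796875), 79.46476745605469), [[514.0, -318.8999938964844], [676.7000122070312, -349.20001220703125], [692.5999755859375, -263.70001220703125], [529.9000244140625, -233.5]])
rays (((599.8258666992188, -284.5097961425781), (89.85594940185547, 166.8607940673828), 80.25167083740234), [[510.0, -314.70001220703125], [674.4000244140625, -342.8999938964844], [689.7000122070312, -254.39999389648438], [525.2000122070312, -226.10000610351562]])
plug [283 170  13  20 160] [ 0.548 -0.378  0.006] [ 0.602 -0.326  0.031] [ 0.568 -0.345  0.023] L [[-0.042 -0.089]
 [ 0.008 -0.048]]
red L [[-0.0027  0.1214]
 [ 0.0012  0.1421]
 [ 0.0144  0.1511]] [0.12412353 0.17056642]
left face 931 -10.00584411512514 [-0.17643215  0.00737494 -0.14803486] y at x=.6,z=.239 -0.2521315438512117
side 461 [0.23271591 0.23708896 0.23925268] (((613.1527709960938, -301.6518859863281), (106.99352264404297, 186.31898498535156), 79.7979965209961), [[512.0, -337.79998779296875], [695.4000244140625, -370.79998779296875], [714.2999877929688, -265.5], [530.9000244140625, -232.5]])
rays (((613.5072021484375, -294.85308837890625), (127.70223236083984, 201.29989624023438), 77.82616424560547), [[501.70001220703125, -336.0], [698.4000244140625, -378.5], [725.4000244140625, -253.6999969482422], [528.5999755859375, -211.1999969482422]])
plug [263 192  15  16 151] [ 0.549 -0.378  0.006] [ 0.6   -0.328  0.032] [ 0.578 -0.358  0.022] L [[-0.041 -0.087]
 [ 0.007 -0.049]]
red L [[-0.0007  0.1199]
 [ 0.005   0.1489]
 [ 0.0143  0.1521]] [0.1219448  0.17143062]
left face 1161 -9.64101841034032 [-0.16987382  0.02556651 -0.15572614] y at x=.6,z=.239 -0.2515400310657479
```

Run:
```python
from h import *
c=dict(np.load('w0.npz'));cv2.imwrite('pics/w0.png',c['color'][:,:,::-1])
```

```text
(no output)
```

View pics/w0.png

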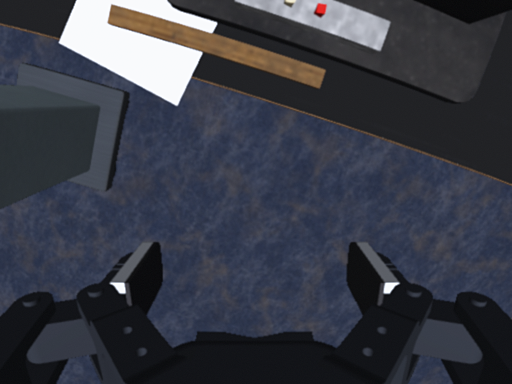

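Call:
move_arm(
  plan=[
    [[0,0,-0.42,0,0,0],[0,0,-0.42,0,0,0],[0,0,-0.42,0,0,0],[0,0,-0.42,0,0,0],[0.46,-0.24,0,0,0,0],[0.46,-0.24,0,0,0,0],[0.46,-0.24,0,0,0,0],[0.46,-0.24,0,0,0,0],[0.46,-0.24,0,0,0,0],[0.46,-0.24,0,0,0,0],[0.46,-0.24,0,0,0,0],[0.46,-0.24,0,0,0,0],[0,0,0,0,0,-0.048],[0,0,0,0,0,-0.048],[0,0,0,0,0,0],[0,0,0,0,0,0]],
  ],
  grip=0,
)

```text
t: 2.15
position: [0.4197, -0.3643, 0.3296]
tool_rot: [-180.0, 0.0, 34.1]
force: [-0.0, -0.1, 0.4]
finger_gap: 0.0854
finger_force: 0.0
```

```bash
cat >> h.py <<'E'
def shot(n,f):
    from rig import imaging
    c=imaging.capture(n);np.savez(f+'.npz',**c);cv2.imwrite(f'pics/{f}.png',c['color'][:,:,::-1]);return c
E
python3 - <<'E'
from h import *
c=shot('wrist','w1');P=cloud(c)
t,y=np.array([.602,-.29]),np.radians(-10);Rm=np.array([[np.cos(y),-np.sin(y)],[np.sin(y),np.cos(y)]])
L=(P[...,:2]-t)@Rm
top=(P[...,2]>.230)&(P[...,2]<.25)&(abs(L[...,0])<.12)&(abs(L[...,1])<.08)
print(top.sum());p=P[top]
if len(p)>20: print(rect(p),np.percentile(p[:,2],[5,50,95]))
E
```

```text
1648
(((535.4269409179688, -307.7278747558594), (44.37202072143555, 89.77362060546875), 34.826541900634766), [[491.6000061035156, -283.6000061035156], [542.7999877929688, -357.20001220703125], [579.2999877929688, -331.8999938964844], [528.0, -258.20001220703125]]) [0.23794701 0.239731   0.24104013]
```

View pics/w1.png

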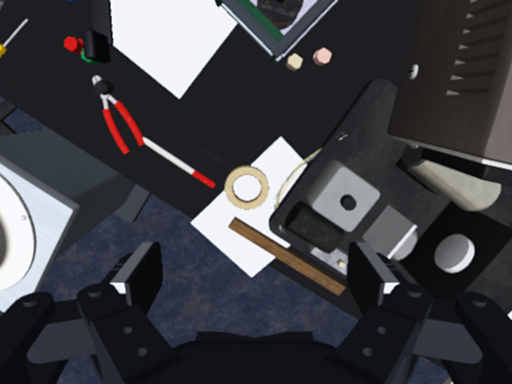

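Run:
```python
from h import *
c=dict(np.load('w1.npz'));P=cloud(c)
t,y=np.array([.602,-.29]),np.radians(-10);Rm=np.array([[np.cos(y),-np.sin(y)],[np.sin(y),np.cos(y)]])
L=(P[...,:2]-t)@Rm
for lab,lo,hi in(('plugs',.006,.06),):
    m=(P[...,2]>lo)&(P[...,2]<hi)&(np.hypot(P[...,0]-.58,P[...,1]+.36)<.05)
    l,lb,st,_=cv2.connectedComponentsWithStats(m.astype(np.uint8))
    for k in range(1,l):
        if st[k,4]>20:print(st[k],P[lb==k].min(0).round(3),P[lb==k].max(0).round(3),'L',L[lb==k].min(0).round(3),L[lb==k].max(0).round(3))
top=(P[...,2]>.2345)&(P[...,2]<.245)&(abs(L[...,0])<.12)&(abs(L[...,1])<.08)
cs,_=cv2.findContours(top.astype(np.uint8),cv2.RETR_EXTERNAL,cv2.CHAIN_APPROX_NONE);k=max(cs,key=len)[:,0]
k=k[k[:,1]>1];q=ray(c,k,.239)[:,:2];l=(q-t)@Rm
# front edge: points with l x near -.082 ; right edge: l y near -.0425
for nm,s in(('front',(abs(l[:,0]+.082)<.008)&(l[:,1]>-.034)),('right',(abs(l[:,1]+.0425)<.008)&(l[:,0]>-.07))):
    v=cv2.fitLine(q[s].astype(np.float32),cv2.DIST_HUBER,0,.001,.001).ravel();print(nm,s.sum(),np.degrees(np.arctan2(v[1],v[0])),l[s].mean(0),l[s].std(0))
```

```text
[313  48  19  18 223] [ 0.578 -0.38   0.006] [ 0.6   -0.358  0.032] L [-0.009 -0.091] [ 0.012 -0.069]
[286  53  17  18 199] [ 0.549 -0.35   0.007] [ 0.568 -0.329  0.031] L [-0.044 -0.067] [-0.024 -0.046]
front 50 80.37814 [-0.07839339 -0.00878651] [0.0002598  0.01448512]
right 94 -12.1294565 [-0.04541977 -0.04126374] [0.01383407 0.00420846]
```

Run:
```python
from h import *
t,y=np.array([.417,-.0875]),np.radians(34.4);Rm=np.array([[np.cos(y),-np.sin(y)],[np.sin(y),np.cos(y)]])
for n in('w1','side0','scene0'):
    c=dict(np.load(n+'.npz'));P=cloud(c);L=(P[...,:2]-t)@Rm
    for nm,m in(('red',mask(c,(0,140,60),(8,255,255))|mask(c,(172,140,60),(180,255,255))),('grn',mask(c,(50,100,40),(90,255,255)))):
        m&=(np.hypot(L[...,0],L[...,1])<.09)
        if m.sum()>5: print(n,nm,m.sum(),'L',np.nanmin(L[m],0).round(3),np.nanmax(L[m],0).round(3),'z',np.nanmax(P[m][:,2]).round(3))
    hd=(P[...,2]>.052)&(P[...,2]<.066)&(np.hypot(L[...,0],L[...,1])<.04)
    if hd.sum()>10: p=P[hd];print('handle top',rect(p)[0],np.percentile(L[hd],[2,98],axis=0).round(4))
t=np.array([.602,-.29]);y=np.radians(-10);Rm=np.array([[np.cos(y),-np.sin(y)],[np.sin(y),np.cos(y)]])
c=dict(np.load('w1.npz'));P=cloud(c);L=(P[...,:2]-t)@Rm
top=(P[...,2]>.236)&(P[...,2]<.243)&(abs(L[...,0])<.12)&(abs(L[...,1])<.06)
p=L[top];print(np.percentile(p[:,0],[0,1]),np.percentile(p[p[:,0]>-.07][:,1],[0,1,2,5]))
for a in np.arange(-.075,-.02,.01):
    s=p[(abs(p[:,0]-a)<.005)&(p[:,1]<0)][:,1]; 
    if len(s)>3: print(a.round(3),s.min().round(4),s.max().round(4))
```

```text
w1 red 319 L [-0.089 -0.025] [0.024 0.069] z 0.061
w1 grn 92 L [-0.021 -0.002] [0.001 0.041] z 0.061
handle top ((418.7307434082031, -91.53450775146484), (39.405208587646484, 18.109052658081055), 34.32936096191406) [[-0.0199 -0.0124]
 [ 0.0171  0.004 ]]
side0 red 147 L [-0.089 -0.02 ] [0.018 0.054] z 0.031
side0 grn 74 L [-0.02   0.006] [0.001 0.028] z 0.031
handle top ((416.758544921875, -88.55123901367188), (39.749755859375, 18.135183334350586), 32.422569274902344) [[-0.0186 -0.0084]
 [ 0.0189  0.0077]]
scene0 red 179 L [-0.006 -0.003] [0.018 0.054] z 0.031
scene0 grn 151 L [-0.025 -0.025] [0.001 0.03 ] z 0.031
handle top ((417.9100036621094, -88.2269058227539), (39.6278190612793, 23.6026611328125), 34.47136688232422) [[-0.0188 -0.011 ]
 [ 0.0183  0.008 ]]
[-0.07914487 -0.07848961] [-0.04559761 -0.04534199 -0.04520919 -0.04500474]
-0.075 -0.0453 -0.0001
-0.065 -0.0456 -0.0001
-0.055 -0.0452 -0.0367
-0.045 -0.0455 -0.0358
-0.035 -0.0455 -0.036
-0.025 -0.0452 -0.0363
```

Call:
move_arm(
  plan=[
    [[0.3,-0.45,0,0,0,0],[0.3,-0.45,0,0,0,0],[0.3,-0.45,0,0,0,0],[0.3,-0.45,0,0,0,0],[0.3,-0.45,0,0,0,0],[0,0,0,0,0,0]],
  ],
  grip=0.55,
)

```text
t: 2.95
position: [0.417, -0.1458, 0.3299]
tool_rot: [-180.0, -0.0, 34.4]
force: [-0.5, -0.2, 0.1]
finger_gap: 0.0385
finger_force: 0.0
```

Run:
```python
from h import *
c=shot('wrist','w2');P=cloud(c)
t,y=np.array([.417,-.0875]),np.radians(34.4);Rm=np.array([[np.cos(y),-np.sin(y)],[np.sin(y),np.cos(y)]])
L=(P[...,:2]-t)@Rm
m=(P[...,2]>.006)&(P[...,2]<.045)&(abs(L[...,0])<.04)&(abs(L[...,1])<.08)
l,lb,st,_=cv2.connectedComponentsWithStats(m.astype(np.uint8))
for k in range(1,l):
    if st[k,4]>30:print(st[k],'L',L[lb==k].min(0).round(3),L[lb==k].max(0).round(3),'z',P[lb==k][:,2].max().round(3),c['color'][lb==k].mean(0).astype(int))
hd=(P[...,2]>.055)&(P[...,2]<.066)&(np.hypot(L[...,0],L[...,1])<.04);p=P[hd];print(rect(p)[0],np.median(p[:,2]))
b=mask(c,(105,130,50),(125,255,255))&(P[...,2]>.047)&(P[...,2]<.056);p=P[b];print(rect(p))
v,u=np.where(hd);x0,y0=max(int(u.mean())-100,0),max(int(v.mean())-75,0)
cv2.imwrite('pics/w2c.png',cv2.resize(c['color'][y0:y0+150,x0:x0+200,::-1],None,fx=3,fy=3));print(x0,y0)
```

```text
[ 214  101   61   40 1447] L [-0.019 -0.08 ] [0.04  0.014] z 0.044 [193 195 200]
[189 116  16  16 191] L [-0.004  0.03 ] [0.018 0.05 ] z 0.031 [182  26  24]
[206 127  11  16 137] L [-0.021  0.01 ] [0.001 0.025] z 0.031 [ 25 134  75]
((418.2234802246094, -90.52384948730469), (39.580284118652344, 17.800092697143555), 36.96745681762695) 0.0602683964418671
(((519.8785400390625, -19.34741973876953), (100.06888580322266, 116.11392974853516), 33.832244873046875), [[446.0, 1.0], [510.6000061035156, -95.4000015258789], [593.7999877929688, -39.70000076293945], [529.0999755859375, 56.70000076293945]])
122 54
```

View pics/w2c.png

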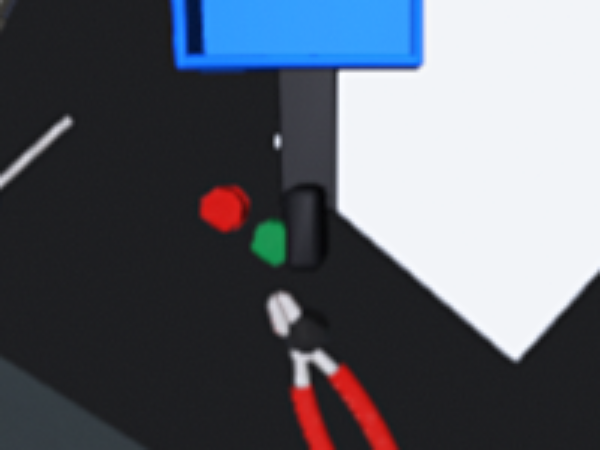

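Call:
move_arm(
  plan=[
    [[0.26,-0.29,0,0,0,0],[0.26,-0.29,0,0,0,0],[0,0,0.5,0,0,0],[0,0,0.5,0,0,0],[0,0,0.5,0,0,0],[0,0,0.5,0,0,0],[0,0,0.5,0,0,0],[0,0,0.4,0,0,0],[0,0,0,0,0,0]],
  ],
  grip=0.67,
)

```text
t: 4.12
position: [0.4244, -0.0866, 0.0962]
tool_rot: [-179.8, 0.1, 34.2]
force: [-0.3, 0.2, 0.3]
finger_gap: 0.0282
finger_force: 0.0
```

Run:
```python
from h import *
c=shot('wrist','w3')
```

```text
(no output)
```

View pics/w3.png

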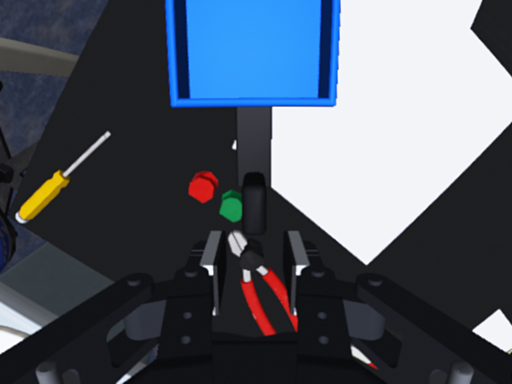

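Call:
move_arm(
  plan=[
    [[0,0,0.23,0,0,0],[0,0,0.23,0,0,0],[0,0,0.23,0,0,0],[0,0,0.22,0,0,0],[0,0,0,0,0,0]],
  ],
)

```text
t: 4.8
position: [0.426, -0.0866, 0.0254]
tool_rot: [180.0, -0.0, 34.3]
force: [-0.7, 0.5, 0.8]
finger_gap: 0.0285
finger_force: 0.0
```

Call:
move_arm(
  plan=[
    [[0,0,0,0,0,0],[0,0,0,0,0,0],[0,0,0,0,0,0],[0,0,0,0,0,0]],
  ],
  grip=1,
)

```text
t: 5.3
position: [0.4256, -0.0862, 0.0251]
tool_rot: [180.0, -0.0, 34.3]
force: [-0.8, -0.1, 0.3]
finger_gap: -0.0001
finger_force: 0.0
```

Run:
```python
from h import *
from rig import telemetry
o=telemetry.get_obs();print(o['position'],o['tool_rot'],o['force'],o['moment'],o['finger_gap'],o['finger_force'])
for n in('scene','side'):
    c=shot(n,n+'1');P=cloud(c)
    mb=mask(c,(105,130,50),(125,255,255))&(abs(P[...,0]-.54)<.13)&(abs(P[...,1]+.003)<.11)&(P[...,2]>.043)
    print(n,rect(P[mb])[0])
```

```text
[ 0.42560245 -0.08619262  0.02512258] [ 1.79983336e+02 -1.37336306e-02  3.43416886e+01] [-0.83312832 -0.12611758  0.25917052] [-0.00925788 -0.0223042   0.016935  ] -9.51096876395734e-05 0.0
scene ((540.7867431640625, -3.4064102172851562), (150.505859375, 118.58421325683594), 34.140419006347656)
side ((540.2911987304688, -3.3989410400390625), (150.62037658691406, 117.57398986816406), 35.19646453857422)
```

Run:
```python
from h import *
c=shot('wrist','w4'); s=dict(np.load('side1.npz'))
cv2.imwrite('pics/w4c.png',np.hstack([cv2.resize(c['color'][120:320,150:350,::-1],(400,400)),cv2.resize(s['color'][200:300,250:350,::-1],(400,400))]))
```

```text
(no output)
```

View pics/w4c.png

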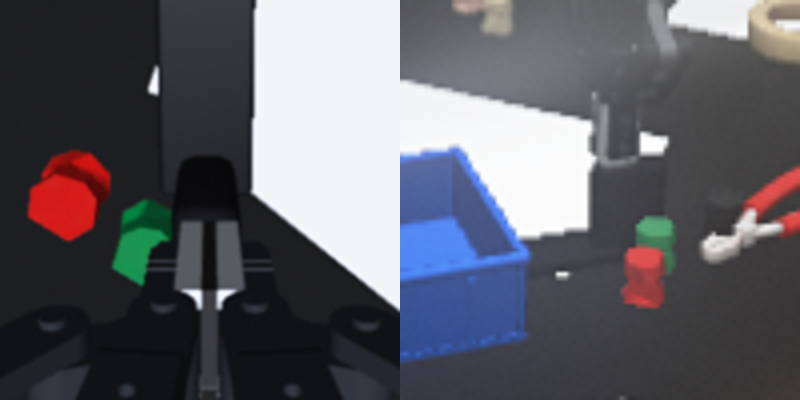

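Run:
```python
from h import *
s=dict(np.load('side1.npz'));P=cloud(s)
for v in range(222,266,3): print(v,[P[v,u].round(3).tolist() for u in (301,306,312)],s['color'][v,303])
c=dict(np.load('w4.npz'));W=cloud(c)
for v in (205,215,225,232,240,250,260): print(v,[W[v,u].round(3).tolist() for u in (240,248,253,258,266)])
o=np.array([.4256,-.0862,.0251]);print('TCP px',[cv2.projectPoints((np.array([o+[0,0,dz]])-x['xyz'])@R.from_euler('xyz',x['attitude'],degrees=True).as_matrix(),np.zeros(3),np.zeros(3),x['camera_matrix'],x['distortion'])[0].ravel().round(1) for x in(s,c) for dz in(0,.04)])
```

```text
222 [[0.426, -0.067, 0.112], [0.412, -0.047, 0.124], [0.404, -0.065, 0.116]] [89 90 94]
225 [[0.426, -0.069, 0.104], [0.414, -0.054, 0.113], [0.403, -0.064, 0.11]] [88 88 92]
228 [[0.428, -0.076, 0.094], [0.418, -0.082, 0.092], [0.436, -0.256, 0.0]] [78 79 83]
231 [[0.428, -0.077, 0.086], [0.417, -0.075, 0.089], [0.432, -0.236, 0.003]] [75 78 82]
234 [[0.427, -0.076, 0.079], [0.417, -0.077, 0.081], [0.429, -0.221, 0.003]] [75 75 81]
237 [[0.427, -0.076, 0.072], [0.417, -0.078, 0.073], [0.426, -0.203, 0.004]] [76 76 81]
240 [[0.427, -0.077, 0.065], [0.418, -0.086, 0.062], [0.406, -0.092, 0.06]] [131 133 136]
243 [[0.426, -0.074, 0.059], [0.417, -0.08, 0.058], [0.405, -0.089, 0.055]] [72 73 79]
246 [[0.426, -0.075, 0.052], [0.416, -0.081, 0.05], [0.405, -0.089, 0.047]] [69 70 75]
249 [[0.425, -0.074, 0.045], [0.416, -0.081, 0.043], [0.404, -0.084, 0.043]] [69 69 75]
252 [[0.425, -0.076, 0.037], [0.416, -0.081, 0.036], [0.404, -0.087, 0.034]] [70 70 75]
255 [[0.425, -0.076, 0.029], [0.415, -0.081, 0.029], [0.403, -0.083, 0.03]] [66 65 72]
258 [[0.425, -0.076, 0.022], [0.415, -0.08, 0.02
[... 480 characters left out ...]
 0.059], [0.432, -0.078, 0.059], [0.434, -0.08, 0.059], [0.435, -0.082, 0.059], [0.437, -0.085, 0.057]]
232 [[0.428, -0.076, 0.061], [0.433, -0.077, 0.07], [0.434, -0.079, 0.069], [0.436, -0.081, 0.069], [0.437, -0.085, 0.068]]
240 [[0.431, -0.075, 0.077], [0.433, -0.078, 0.077], [0.434, -0.08, 0.077], [0.435, -0.082, 0.077], [0.437, -0.084, 0.078]]
250 [[0.431, -0.075, 0.087], [0.433, -0.078, 0.087], [0.434, -0.08, 0.087], [0.435, -0.081, 0.087], [0.437, -0.084, 0.087]]
260 [[0.431, -0.076, 0.095], [0.433, -0.078, 0.095], [0.434, -0.079, 0.097], [0.435, -0.081, 0.096], [0.437, -0.084, 0.096]]
TCP px [array([301.8, 254.3]), array([302.5, 237.9]), array([254.4, 220.1]), array([254.5, 249.4])]
```

Call:
move_arm(
  plan=[
    [[0,0,0,0,0,0],[0,0,0,0,0,0],[0,0,0,0,0,0]],
  ],
  grip=0.6,
)

```text
t: 5.82
position: [0.4255, -0.0862, 0.0249]
tool_rot: [-180.0, 0.0, 34.3]
force: [-0.2, -0.6, 0.4]
finger_gap: 0.0341
finger_force: 0.0
```

Call:
move_arm(
  plan=[
    [[0,0,0,0,0,0],[0,0,0,0,0,0]],
  ],
  grip=0.78,
)

```text
t: 6.08
position: [0.4255, -0.0862, 0.0249]
tool_rot: [-180.0, -0.0, 34.3]
force: [0.1, -0.1, -0.1]
finger_gap: 0.0187
finger_force: 0.0
```

Run:
```python
from h import *
from rig import telemetry
o=telemetry.get_obs();print({k:np.round(o[k],3) for k in o})
from rig import imaging
c=imaging.capture('wrist');P=cloud(c);np.savez('w5.npz',**c)
print(c['xyz'])
for v in (215,222,228,235,245): print(v,[(u,)+tuple(P[v,u].round(3)) for u in range(216,296,6)])
```

```text
{'t': np.float64(6.075), 'qpos': array([-1.93400e+01,  2.96810e+01,  1.13728e+02,  2.00000e-03,
        3.65920e+01,  3.63170e+01]), 'dq': array([-0.056,  0.054, -0.087,  0.103,  0.037, -0.035]), 'tau': array([ 0.0000e+00, -6.7236e+01, -1.5222e+01, -0.0000e+00,  1.0000e-03,
        0.0000e+00]), 'position': array([ 0.425, -0.086,  0.025]), 'tool_rot': array([-179.999,   -0.   ,   34.341]), 'force': array([ 0.093, -0.078, -0.069]), 'moment': array([ 0.017,  0.008, -0.033]), 'finger_force': np.float64(0.0), 'finger_gap': np.float64(0.019)}
[ 0.48201268 -0.04747185  0.20440636]
215 [(216, np.float64(0.406), np.float64(-0.068), np.float64(0.001)), (222, np.float64(0.408), np.float64(-0.071), np.float64(-0.001)), (228, np.float64(0.411), np.float64(-0.074), np.float64(0.001)), (234, np.float64(0.418), np.float64(-0.076), np.float64(0.015)), (240, np.float64(0.429), np.float64(-0.074), np.float64(0.043)), (246, np.float64(0.432), np.float64(-0.076), np.float64(0.047)), (252, np.float64(0.434), np.float64(-0.079), np.float64(0.048)), (258, np.float64(0.436), np.float64(-0.081), np.float64(0
[... 3324 characters left out ...]
.float64(0.425), np.float64(-0.075), np.float64(0.072)), (240, np.float64(0.422), np.float64(-0.08), np.float64(0.06)), (246, np.float64(0.424), np.float64(-0.082), np.float64(0.062)), (252, np.float64(0.425), np.float64(-0.085), np.float64(0.06)), (258, np.float64(0.427), np.float64(-0.087), np.float64(0.062)), (264, np.float64(0.428), np.float64(-0.09), np.float64(0.06)), (270, np.float64(0.429), np.float64(-0.094), np.float64(0.057)), (276, np.float64(0.438), np.float64(-0.089), np.float64(0.078)), (282, np.float64(0.441), np.float64(-0.09), np.float64(0.082)), (288, np.float64(0.442), np.float64(-0.092), np.float64(0.082)), (294, np.float64(0.441), np.float64(-0.097), np.float64(0.074))]
```

Call:
move_arm(
  plan=[
    [[0,0,0,0,0,0],[0,0,0.1,0,0,0],[0,0,0.1,0,0,0],[0,0,0,0,0,0]],
  ],
  grip=0.67,
)

```text
t: 6.62
position: [0.425, -0.086, 0.0081]
tool_rot: [-179.9, 0.0, 34.3]
force: [-0.3, -0.5, 0.9]
finger_gap: 0.028
finger_force: 0.0
```

Run:
```python
from h import *
from rig import telemetry
o=telemetry.get_obs();print(o['position'],o['force'],o['finger_gap'])
from rig import imaging
for n in('wrist','side'):
    c=imaging.capture(n);P=cloud(c);np.savez(n+'6.npz',**c)
    # project points below TCP to see the tips: print z along the finger columns
    Rc=R.from_euler('xyz',c['attitude'],degrees=True).as_matrix()
    yv=np.array([np.sin(np.radians(34.3)),-np.cos(np.radians(34.3)),0])
    for s in(-1,1):
        q=o['position']+s*yv*.018
        for dz in np.arange(-.01,.08,.006):
            p=q+[0,0,dz];uv=cv2.projectPoints((p-c['xyz'])[None]@Rc,np.zeros(3),np.zeros(3),c['camera_matrix'],c['distortion'])[0].ravel()
            u,v=uv.round().astype(int);print(n,s,dz.round(3),'z',p[2].round(3),(u,v),P[v,u].round(3),c['color'][v,u])
```

```text
[ 0.42498455 -0.08600517  0.00810792] [-0.33002422 -0.45759362  0.92987959] 0.027971831849510048
wrist -1 -0.01 z -0.002 (np.int64(226), np.int64(214)) [ 0.416 -0.071  0.001] [29 29 32]
wrist -1 -0.004 z 0.004 (np.int64(225), np.int64(218)) [ 0.413 -0.071  0.001] [30 31 33]
wrist -1 0.002 z 0.01 (np.int64(224), np.int64(221)) [ 0.412 -0.072  0.002] [29 30 33]
wrist -1 0.008 z 0.016 (np.int64(223), np.int64(225)) [ 0.409 -0.073  0.001] [30 31 33]
wrist -1 0.014 z 0.022 (np.int64(223), np.int64(229)) [ 0.409 -0.074  0.007] [10 52 28]
wrist -1 0.02 z 0.028 (np.int64(221), np.int64(233)) [ 0.425 -0.067  0.054] [36 37 41]
wrist -1 0.026 z 0.034 (np.int64(220), np.int64(238)) [ 0.426 -0.067  0.06 ] [28 29 32]
wrist -1 0.032 z 0.04 (np.int64(219), np.int64(242)) [ 0.426 -0.067  0.064] [28 28 32]
wrist -1 0.038 z 0.046 (np.int64(218), np.int64(248)) [ 0.425 -0.068  0.069] [15 14 17]
wrist -1 0.044 z 0.052 (np.int64(216), np.int64(253)) [ 0.425 -0.067  0.074] [29 29 33]
wrist -1 0.05 z 0.058 (np.int64(215), np.int64(259)) [ 0.425 -0.067  0.078] [16 15 17]
wrist -1 0.056 z 0.064 (np.int64(213)
[... 3531 characters left out ...]
049] [61 63 68]
side 1 0.032 z 0.04 (np.int64(299), np.int64(244)) [ 0.431 -0.077  0.055] [67 66 72]
side 1 0.038 z 0.046 (np.int64(299), np.int64(242)) [ 0.431 -0.076  0.06 ] [71 72 76]
side 1 0.044 z 0.052 (np.int64(299), np.int64(239)) [ 0.435 -0.094  0.057] [72 73 78]
side 1 0.05 z 0.058 (np.int64(299), np.int64(237)) [ 0.435 -0.097  0.06 ] [72 72 77]
side 1 0.056 z 0.064 (np.int64(300), np.int64(234)) [ 0.434 -0.099  0.066] [71 72 77]
side 1 0.062 z 0.07 (np.int64(300), np.int64(232)) [ 0.434 -0.097  0.072] [76 76 81]
side 1 0.068 z 0.076 (np.int64(300), np.int64(229)) [ 0.434 -0.096  0.08 ] [78 79 82]
side 1 0.074 z 0.082 (np.int64(300), np.int64(227)) [ 0.434 -0.097  0.084] [84 85 91]
```

Call:
move_arm(
  plan=[
    [[0,0,0.09,0,0,0],[0,0,0.09,0,0,0],[0,0,0.09,0,0,0],[0,0,0,0,0,0]],
  ],
)

```text
t: 7.22
position: [0.4251, -0.0861, -0.0133]
tool_rot: [-179.9, 0.0, 34.3]
force: [-0.1, 0.3, -0.4]
finger_gap: 0.0282
finger_force: 0.0
```

Call:
move_arm(
  plan=[
    [[0,0,0,0,0,0],[0,0,0,0,0,0],[0,0,0,0,0,0]],
  ],
  grip=1,
)

```text
t: 7.6
position: [0.4254, -0.0861, -0.0126]
tool_rot: [-180.0, 0.0, 34.3]
force: [-0.8, 1.1, -1.5]
finger_gap: 0.017
finger_force: 59.5
```

Call:
move_arm(
  plan=[
    [[0,0,0,0,0,0.035],[0,0,0,0,0,0.035],[0,0,0,0,0,0.035],[0,0,0,0,0,0.035],[0,0,0,0,0,0.035],[0,0,0,0,0,0.035],[0,0,0,0,0,0.036],[0.22,0.275,0,0,0,0],[0.22,0.275,0,0,0,0],[0.22,0.275,0,0,0,0],[0.22,0.275,0,0,0,0],[0,0,0,0,0,0]],
  ],
)

```text
t: 9.1
position: [0.4808, -0.1867, -0.0127]
tool_rot: [180.0, -0.1, -10.0]
force: [-0.1, 0.8, -4.3]
finger_gap: 0.0172
finger_force: 59.4
```

```bash
cat > look.py <<'E'
from h import *
import sys
from rig import telemetry
o=telemetry.get_obs();print(o['position'],o['tool_rot'],o['force'],o['moment'],o['finger_gap'],o['finger_force'])
t=np.array([.6025,-.2905]);y=np.radians(-10);Rm=np.array([[np.cos(y),-np.sin(y)],[np.sin(y),np.cos(y)]])
x=o['position'][:2]+.1416*np.array([np.cos(np.radians(o['tool_rot'][2])),np.sin(np.radians(o['tool_rot'][2]))])
print('bin by arm, hopper frame',(x-[.6045,-.2935])@Rm)
for n in('scene','side'):
    c=shot(n,n+sys.argv[1]);P=cloud(c);L=(P[...,:2]-t)@Rm
    mb=mask(c,(105,130,30),(125,255,255))&(abs(L[...,0])<.14)&(abs(L[...,1]-float(sys.argv[2]))<.09)&(P[...,2]>.044)&(P[...,2]<.06)
    l,lb,st,_=cv2.connectedComponentsWithStats(mb.astype(np.uint8))
    p=L[mb]
    print(n,mb.sum(),'hopper-frame rect',cv2.minAreaRect(p.astype(np.float32)*1000),np.percentile(p,[1,99],axis=0).round(4).tolist())
    pl=(P[...,2]>.006)&(P[...,2]<.04)&(np.hypot(P[...,0]-.575,P[...,1]+.37)<.06)&~mask(c,(100,100,20),(130,255,255))
    if pl.sum(): print('plugs L',np.nanpercentile(L[pl],[3,97],axis=0).round(3).tolist(),pl.sum())
E
python3 look.py 2 .085
```

```text
[ 0.48083981 -0.18674164 -0.01266509] [ 1.79963348e+02 -1.01139027e-01 -1.00280146e+01] [-0.08457501  0.78961237 -4.26080071] [ 0.0792918   0.17770057 -0.0699818 ] 0.01718753148520642 59.39941763877869
bin by arm, hopper frame [0.00128008 0.08359386]
scene 362 hopper-frame rect ((2.3197555541992188, 82.07786560058594), (119.30606079101562, 155.02096557617188), 88.7471694946289) [[-0.0735, 0.0247], [0.0764, 0.141]]
side 378 hopper-frame rect ((0.213409423828125, 83.48287200927734), (152.03872680664062, 120.38253784179688), 1.1991887092590332) [[-0.0738, 0.0252], [0.0754, 0.1421]]
plugs L [[-0.041, -0.086], [0.009, -0.046]] 106
```

Call:
move_arm(
  plan=[
    [[0,0.25,0,0,0,0],[0,0.25,0,0,0,0],[0,0.2,0,0,0,0],[0,0.15,0,0,0,0],[-0.012,0.1,0,0,0,0],[0,0.09,0,0,0,0],[0,0,0,0,0,0],[0,0,0,0,0,0]],
  ],
)

```text
t: 10.2
position: [0.4644, -0.2667, -0.0127]
tool_rot: [180.0, -0.0, -9.9]
force: [-0.5, 0.0, -2.5]
finger_gap: 0.0179
finger_force: 59.5
```

```bash
python3 look.py 3 0
```

```text
[ 0.46439191 -0.26667533 -0.01270742] [ 1.79998302e+02 -5.78355185e-03 -9.94761976e+00] [-0.46056828  0.0493372  -2.51707631] [-0.14914049  0.12351704 -0.27905489] 0.01788998918417484 59.525721073150635
bin by arm, hopper frame [-0.00103764  0.00221708]
scene 237 hopper-frame rect ((-7.239044189453125, 1.8316383361816406), (138.3446502685547, 117.5118408203125), 0.16303780674934387) [[-0.0757, -0.0557], [0.058, 0.0605]]
plugs L [[-0.039, -0.089], [0.017, -0.045]] 25
side 283 hopper-frame rect ((0.454986572265625, 1.2722053527832031), (119.13958740234375, 151.68356323242188), 89.2852783203125) [[-0.0747, -0.0567], [0.0736, 0.0591]]
plugs L [[-0.044, -0.053], [-0.026, -0.043]] 34
```

Call:
move_arm(
  plan=[
    [[0.01,0.024,0,0,0,0],[0,0,0,0,0,0],[0,0,0,0,0,0]],
  ],
)

```text
t: 10.68
position: [0.4648, -0.2687, -0.0128]
tool_rot: [-180.0, 0.0, -9.9]
force: [0.4, 1.3, -1.4]
finger_gap: 0.0171
finger_force: 59.6
```

Call:
move_arm(
  plan=[
    [[0,0,0,0,0,0],[0,0,0,0,0,0],[0,0,0,0,0,0],[-0.15,0,0,0,0,0],[-0.3,0,0,0,0,0],[-0.3,0,0,0,0,0],[0,0,-0.4,0,0,0],[0,0,-0.5,0,0,0],[0,0,-0.5,0,0,0],[0,0,-0.5,0,0,0],[0,0,-0.5,0,0,0],[0,0,-0.5,0,0,0],[0,0,-0.5,0,0,0],[0,0,0,0,0,0]],
  ],
  grip=0.45,
)

```text
t: 12.42
position: [0.4061, -0.2591, 0.2616]
tool_rot: [179.9, -0.2, -9.9]
force: [-0.0, -0.7, -1.1]
finger_gap: 0.0471
finger_force: 0.0
```

```bash
python3 look.py 4 0
python3 - <<'E'
from h import *
t=np.array([.6025,-.2905]);y=np.radians(-10);Rm=np.array([[np.cos(y),-np.sin(y)],[np.sin(y),np.cos(y)]])
for n in('scene4','side4'):
    c=dict(np.load(n+'.npz'));P=cloud(c);L=(P[...,:2]-t)@Rm
    r=mask(c,(0,150,60),(6,255,255))&(P[...,2]>.115)&(P[...,2]<.18)&(abs(L[...,0])<.03)&(abs(L[...,1]-.138)<.04)
    tp=r&(P[...,2]>.166); print(n,'gate handle L',np.percentile(L[r],[2,98],axis=0).round(4).tolist(),'top',tp.sum(),np.percentile(L[tp],[2,50,98],axis=0).round(4).tolist(),np.percentile(P[r][:,2],[1,99]))
E
```

```text
[ 0.40608937 -0.25913618  0.26158279] [179.86644317  -0.23076438  -9.94291972] [-0.04026436 -0.6576513  -1.09139518] [ 0.0290285  -0.05373334 -0.03658144] 0.04712260030099708 0.0
bin by arm, hopper frame [-0.05976361 -0.00047082]
scene 291 hopper-frame rect ((-7.634613037109375, 0.9517250061035156), (116.96078491210938, 136.6374969482422), 89.76956939697266) [[-0.0749, -0.0573], [0.057, 0.0586]]
plugs L [[-0.041, -0.088], [0.02, -0.045]] 38
side 239 hopper-frame rect ((0.9102325439453125, -1.4470672607421875), (151.25503540039062, 119.66728973388672), 0.3654839098453522) [[-0.0743, -0.0584], [0.0753, 0.0584]]
plugs L [[-0.049, -0.055], [-0.014, -0.045]] 41
scene4 gate handle L [[-0.0094, 0.1252], [0.0091, 0.1543]] top 57 [[-0.0092, 0.1253], [-0.0017, 0.1394], [0.0105, 0.1521]] [0.12363616 0.17063681]
side4 gate handle L [[-0.0067, 0.1233], [0.0064, 0.1544]] top 46 [[-0.0067, 0.1232], [-0.0023, 0.1429], [0.0065, 0.1544]] [0.16510753 0.17231812]
```

Call:
move_arm(
  plan=[
    [[0.503,-0.347,0,0,0,0],[0.503,-0.347,0,0,0,0],[0.503,-0.347,0,0,0,0],[0.503,-0.347,0,0,0,0],[0.503,-0.347,0,0,0,0],[0,0,0,0,0,-0.05],[0,0,0,0,0,-0.05],[0,0,0,0,0,-0.05],[0,0,0,0,0,-0.05],[0,0,0,0,0,-0.05],[0,0,0,0,0,-0.05],[0,0,0,0,0,-0.05],[0,0,0,0,0,-0.05],[0,0,0,0,0,-0.05],[0,0,0,0,0,-0.05],[0,0,0.3,0,0,0],[0,0,0.4,0,0,0],[0,0,0,0,0,0],[0,0,0,0,0,0]],
  ],
)

```text
t: 14.9
position: [0.6278, -0.1566, 0.2036]
tool_rot: [-180.0, -0.0, 80.1]
force: [-0.2, -0.6, 0.5]
finger_gap: 0.0466
finger_force: 0.0
```

Run:
```python
from h import *
from rig import telemetry
o=telemetry.get_obs();print(o['position'],o['tool_rot'],o['force'],o['finger_gap'])
c=shot('wrist','w7');P=cloud(c)
r=mask(c,(0,130,50),(8,255,255))&(P[...,2]>.155)&(P[...,2]<.185)&(np.hypot(P[...,0]-.6285,P[...,1]+.1576)<.05)
print(r.sum(),rect(P[r])[0],np.median(P[r][:,2]))
```

```text
[ 0.62782967 -0.15655013  0.20358716] [-1.79986543e+02 -2.79544682e-03  8.00604860e+01] [-0.21287526 -0.57479379  0.51683222] 0.04660592864763506
1053 ((628.670166015625, -155.80528259277344), (34.06905746459961, 15.26455307006836), 79.84326934814453) 0.17022347162420848
```

Call:
move_arm(
  plan=[
    [[0,0.01,0.3,0,0,0],[0,0,0.3,0,0,0],[0,0,0.25,0,0,0],[0,0,0.25,0,0,0],[0,0,0.24,0,0,0],[0,0,0,0,0,0]],
  ],
)

```text
t: 15.7
position: [0.6284, -0.1566, 0.0959]
tool_rot: [-180.0, -0.0, 80.1]
force: [-0.1, 0.1, 0.1]
finger_gap: 0.0474
finger_force: 0.0
```

Call:
move_arm(
  plan=[
    [[0,0,0,0,0,0],[0,0,0,0,0,0],[0,0,0,0,0,0],[0,0,0,0,0,0]],
  ],
  grip=1,
)

```text
t: 16.2
position: [0.6288, -0.1567, 0.0975]
tool_rot: [179.9, 0.0, 80.1]
force: [-4.7, -0.1, 8.1]
finger_gap: 0.0173
finger_force: 58.5
```

Call:
move_arm(
  plan=[
    [[0.08,0,0,0,0,0],[0.1,0,0,0,0,0],[0.15,0,0,0,0,0],[0.15,0,0,0,0,0],[0.2,0,0,0,0,0],[0.2,0,0,0,0,0],[0.1,0,0,0,0,0],[0.06,0,0,0,0,0],[0,0,0,0,0,0],[0,0,0,0,0,0],[0,0,0,0,0,0],[0,0,0,0,0,0],[0,0,0,0,0,0],[0,0,0,0,0,0]],
  ],
)

```text
t: 17.95
position: [0.6431, -0.0745, 0.0976]
tool_rot: [179.9, -0.0, 80.1]
force: [-4.4, 2.5, 8.7]
finger_gap: 0.0174
finger_force: 59.0
```

```bash
python3 look.py 5 0;  python3 - <<'E'
from h import *
t=np.array([.6025,-.2905]);y=np.radians(-10);Rm=np.array([[np.cos(y),-np.sin(y)],[np.sin(y),np.cos(y)]])
A=[]
for n in('scene5','side5'):
    c=dict(np.load(n+'.npz'));P=cloud(c);L=(P[...,:2]-t)@Rm
    i=(abs(L[...,0])<.066)&(abs(L[...,1])<.048)&(P[...,2]>.012)&(P[...,2]<.1)&~mask(c,(100,100,20),(130,255,255))
    print(n,i.sum(), np.percentile(P[i][:,2],[5,50,95]).round(3) if i.sum() else '',np.percentile(L[i],[5,50,95],axis=0).round(3).tolist() if i.sum() else '')
    u,v=(180,70) if n[1]=='c' else (170,110)
    A.append(cv2.resize(c['color'][v:v+150,u:u+130,::-1],(400,461),interpolation=cv2.INTER_CUBIC))
cv2.imwrite('pics/open.png',np.hstack(A))
E
```

```text
[ 0.64310106 -0.07449814  0.09756548] [ 1.79943989e+02 -5.96448776e-03  8.00746197e+01] [-4.44800864  2.48448995  8.74448791] [0.26894144 0.73655046 0.09160686] 0.017442566972808247 58.99988114833832
bin by arm, hopper frame [-1.99068247e-04  3.63977616e-01]
scene 267 hopper-frame rect ((0.7932357788085938, 0.24019622802734375), (152.1801300048828, 118.81512451171875), 0.5948067903518677) [[-0.0747, -0.0583], [0.0725, 0.0586]]
plugs L [[-0.042, -0.089], [0.024, -0.046]] 40
side 125 hopper-frame rect ((-4.559410095214844, 0.4914665222167969), (141.92442321777344, 115.10407257080078), 1.0319037437438965) [[-0.0737, -0.0576], [0.0639, 0.0585]]
plugs L [[-0.05, -0.057], [0.031, -0.045]] 52
scene5 379 [0.027 0.043 0.054] [[-0.042, -0.014], [-0.027, 0.011], [0.018, 0.027]]
side5 360 [0.031 0.046 0.055] [[-0.043, -0.016], [-0.021, 0.012], [0.042, 0.027]]
```

View pics/open.png

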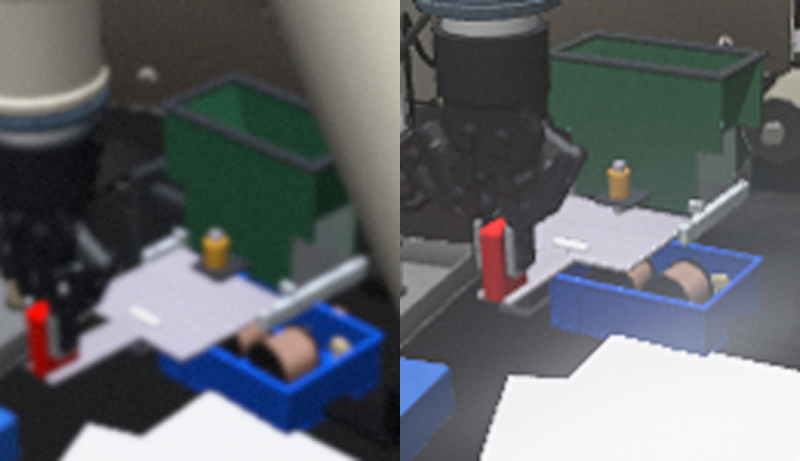

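Call:
move_arm(
  plan=[
    [[-0.1,0,0,0,0,0],[-0.2,0,0,0,0,0],[-0.2,0,0,0,0,0],[-0.2,0,0,0,0,0],[-0.1,0,0,0,0,0],[-0.08,0,0,0,0,0],[-0.08,0,0,0,0,0],[-0.08,0,0,0,0,0],[0,0,0,0,0,0],[0,0,0,0,0,0]],
  ],
)

```text
t: 19.3
position: [0.6288, -0.1567, 0.0976]
tool_rot: [179.9, 0.0, 80.1]
force: [-4.7, 1.8, 8.0]
finger_gap: 0.0172
finger_force: 58.8
```

Call:
move_arm(
  plan=[
    [[-0.01,0,0,0,0,0],[0,0,0,0,0,0]],
  ],
)

```text
t: 19.55
position: [0.6288, -0.1568, 0.0976]
tool_rot: [179.9, -0.0, 80.1]
force: [-2.8, 7.0, 8.3]
finger_gap: 0.0168
finger_force: 59.1
```

Call:
move_arm(
  plan=[
    [[0,0,0,0,0,0],[0,0,0,0,0,0],[0,0,0,0,0,0],[0,0,-0.3,0,0,0],[0,0,-0.4,0,0,0],[0,0,-0.5,0,0,0],[0,0,-0.5,0,0,0],[0,0,-0.5,0,0,0],[-0.0,-0.5,0,0,0,0],[0,-0.5,0,0,0,0],[0,-0.5,0,0,0,0],[0,0,0,0,0,0],[0,0,0,0,0,0]],
  ],
  grip=0.5,
)

```text
t: 21.18
position: [0.5108, -0.1369, 0.2724]
tool_rot: [179.9, 0.0, 80.1]
force: [0.8, -0.6, 0.6]
finger_gap: 0.0428
finger_force: 0.0
```

```bash
python3 look.py 6 0;  python3 - <<'E'
from h import *
t=np.array([.6025,-.2905]);y=np.radians(-10);Rm=np.array([[np.cos(y),-np.sin(y)],[np.sin(y),np.cos(y)]])
for n in('scene0','scene6','side0','side6'):
    c=dict(np.load(n+'.npz'));P=cloud(c);L=(P[...,:2]-t)@Rm
    r=mask(c,(0,150,60),(6,255,255))&(P[...,2]>.115)&(P[...,2]<.18)&(abs(L[...,0])<.03)&(abs(L[...,1]-.138)<.05)
    v,u=np.where(r);print(n,'handle px',u.mean().round(2),v.mean().round(2),r.sum(),'L y',np.percentile(L[r][:,1],[2,98]).round(4))
    b=(P[...,2]>.02)&(np.hypot(P[...,0]-.735,P[...,1]-.075)<.04);print(' bottle',P[b].mean(0).round(4))
    m=(P[...,2]>.01)&(P[...,2]<.03)&(np.hypot(P[...,0]-.364,P[...,1]+.41)<.05);print(' tape',P[m].mean(0).round(4),m.sum())
    i=(abs(L[...,0])<.068)&(abs(L[...,1])<.05)&(P[...,2]>.012)&(P[...,2]<.1)&~mask(c,(100,100,20),(130,255,255))
    print(' in bin',i.sum(),np.percentile(L[i],[5,50,95],axis=0).round(3).tolist() if i.sum() else '')
A=[]
for n,u,v in(('scene6',180,70),('side6',170,110)):
    c=dict(np.load(n+'.npz'));A.append(cv2.resize(c['color'][v:v+150,u:u+130,::-1],(400,461),interpolation=cv2.INTER_CUBIC))
cv2.imwrite('pics/end.png',np.hstack(A))
E
```

```text
[ 0.51076837 -0.13690398  0.27237083] [1.79949716e+02 7.57168359e-03 8.00518182e+01] [ 0.82220828 -0.60378828  0.62548772] [ 0.03741479  0.02289527 -0.0293097 ] 0.042814279752056435 0.0
bin by arm, hopper frame [-0.11962831  0.27954059]
scene 308 hopper-frame rect ((-5.522148132324219, 0.10583114624023438), (140.9788055419922, 120.24249267578125), 1.1346031427383423) [[-0.0749, -0.058], [0.0607, 0.0584]]
plugs L [[-0.043, -0.09], [0.023, -0.045]] 39
side 206 hopper-frame rect ((1.3527297973632812, -0.462066650390625), (152.21070861816406, 117.43783569335938), 0.8938491940498352) [[-0.074, -0.0582], [0.0747, 0.0583]]
plugs L [[-0.05, -0.057], [0.035, -0.045]] 40
scene0 handle px 224.53 163.34 257 L y [0.1244 0.1543]
 bottle [0.7332 0.0738 0.0584]
 tape [nan nan nan] 0
 in bin 30 [[-0.044, -0.049], [-0.036, -0.047], [-0.029, -0.045]]
scene6 handle px 224.56 163.48 266 L y [0.124  0.1544]
 bottle [0.7329 0.0738 0.0585]
 tape [ 0.3865 -0.3761  0.0172] 32
 in bin 500 [[-0.042, -0.015], [-0.017, 0.012], [0.039, 0.027]]
side0 handle px 222.1 179.29 178 L y [0.1229 0.1553]
 bottle [0.7345 0.0769 0.0584]
 tape [ 0.363 -0.419  0.018] 323
 in bin 25 [[-0.042, -0.05], [-0.035, -0.047], [-0.029, -0.046]]
side6 handle px 222.02 174.85 95 L y [0.1245 0.1548]
 bottle [0.7345 0.0769 0.0585]
 tape [ 0.364  -0.4187  0.018 ] 329
 in bin 451 [[-0.043, -0.017], [-0.011, 0.011], [0.044, 0.027]]<stdin>:8: RuntimeWarning: Mean of empty slice.
  ret = um.true_divide(
```

View pics/end.png

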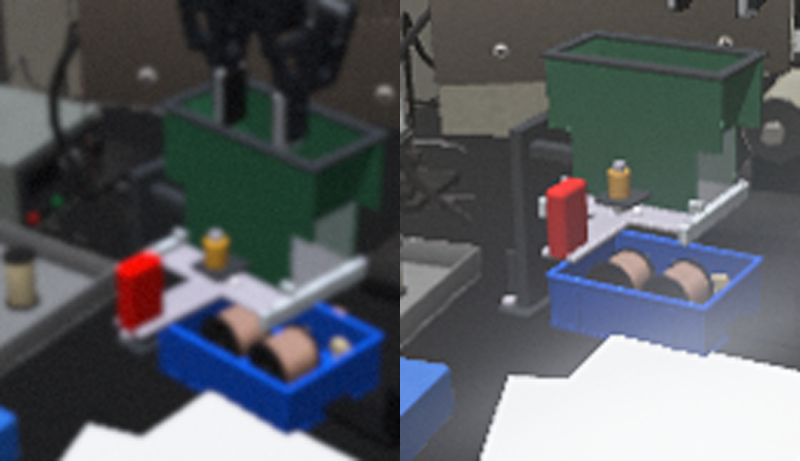

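Both spools lie in the bin (right half around (640,285), left at (630,268)). The gate handle is back at its first pixel position, the bin is square and centred, and the bottle and tape haven't moved. I'm handing in.

```bash
python3 -c "
from rig import job
print(job.sign_off())"
```

```text
the job is handed in; nothing more can be done
None
```

The job is handed in at about 21 s of the 54 s limit: the bin stands square under the hopper with its handle to the front, both spools are in it, the gate is fully home, and the bottle and masking tape are unmoved.

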